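# Fill the casting tray and hold it flush on the sloped curing lamp

### The job

Put the spare round resin castings into the empty pockets of the casting tray while it stands on the desk. Then lift the full tray by its post handle, tilt it to the slope of the curing lamp's sprung frosted-glass plate, and press it gently down, flush, centred and square on the plate, so that the plate sinks about halfway without reaching its stop. Finish still gripping the handle and holding the tray pressed there, every casting in its pocket, and leave everything else on the desk where it is.

Things in the scene. Friction and masses are not known exactly. Their poses are not given: they have to be found in the camera images.
- tray: pink tray, 92 (its x) by 150 (its y) by 12 mm, about 160 g, flat underside, level on the desk; origin at the centre of the underside, z up. Two round pockets at either end of its length, 36 mm across, 8 mm deep (floor 4 mm above the underside). In the middle a white square post handle, 16 by 16 mm, from 12 to 60 mm above the underside
- pocket0 (a point): centre of the floor of a tray pocket, at (-22, -52, 4) mm in the tray's frame; a full pocket has a casting standing on this point, two of the four are empty
- pocket1 (a point): centre of the floor of a tray pocket, at (-22, 52, 4) mm in the tray's frame; a full pocket has a casting standing on this point, two of the four are empty
- pocket2 (a point): centre of the floor of a tray pocket, at (22, -52, 4) mm in the tray's frame; a full pocket has a casting standing on this point, two of the four are empty
- pocket3 (a point): centre of the floor of a tray pocket, at (22, 52, 4) mm in the tray's frame; a full pocket has a casting standing on this point, two of the four are empty
- handle (a point): on the axis of the tray's post handle, 46 mm above the underside, 14 mm below the post's top: a good height for the TCP; axes as the tray's
- cast0: round amber resin casting, a button 30 mm across and 26 mm tall with a beaded top (beads rise 3 mm more), about 25 g; origin at the centre of its underside, z up. Four alike: two stand in tray pockets, two are spares standing on the desk
- cast1: round amber resin casting, a button 30 mm across and 26 mm tall with a beaded top (beads rise 3 mm more), about 25 g; origin at the centre of its underside, z up. Four alike: two stand in tray pockets, two are spares standing on the desk
- cast2: round amber resin casting, a button 30 mm across and 26 mm tall with a beaded top (beads rise 3 mm more), about 25 g; origin at the centre of its underside, z up. Four alike: two stand in tray pockets, two are spares standing on the desk
- cast3: round amber resin casting, a button 30 mm across and 26 mm tall with a beaded top (beads rise 3 mm more), about 25 g; origin at the centre of its underside, z up. Four alike: two stand in tray pockets, two are spares standing on the desk
- plate_top (a point): centre of the upper face of the curing lamp's glass plate, 120 mm (its x, up the slope, away from the robot) by 180 mm (its y, level); z is the outward normal, leaning towards the robot 0.2 to 0.45 rad from vertical; the head is clamped and keeps its slope. Face centre 100 to 150 mm above the desk, 30 mm proud of the white head. Lamp fixed, housing 210 by 236 mm, back wall 100 mm tall
- plate (a joint): how far the glass plate is pushed in along its normal, m: 0 at rest, grows as it is pressed, stop at 0.014. Spring: about 2 N to start it moving, then 1 N more for each mm
- rosette: bystander: larger amber rosette casting, 52 mm across, 18 mm tall, too big for the pockets; origin under its centre
- eraser: bystander: white eraser, 22 by 48 by 13 mm; origin under its centre
- glue: bystander: glue bottle, 44 mm across, 120 mm tall; origin under its centre
- tape: bystander: roll of clear tape lying flat, 80 mm across, 20 mm tall; origin under its centre
- brush: bystander: brush lying on the desk, 170 mm long; origin at its underside
- cup: bystander: clear cup, 72 mm across, 70 mm tall; origin under its centre
There are look-alikes about, which are no part of the job. What is shaped like the cast3 but blue is not meant. Leave any yellow look-alike of the cast2 alone.

How it is judged:
On the way, in this order (a step that is already met when the one before it is completed fails the run):
1. all four pockets hold a casting, the tray still standing on the desk (distance between any of cast0, cast1, cast2, cast3 and pocket0 below 0.006 m and distance between any of cast0, cast1, cast2, cast3 and pocket1 below 0.006 m and distance between any of cast0, cast1, cast2, cast3 and pocket2 below 0.006 m and distance between any of cast0, cast1, cast2, cast3 and pocket3 below 0.006 m and height (world z) of tray below 0.006 m and angle between tray's own z axis and vertical below 0.05 rad), for 0.2 s.
2. the full tray is lifted clear of the desk (distance between any of cast0, cast1, cast2, cast3 and pocket0 below 0.006 m and distance between any of cast0, cast1, cast2, cast3 and pocket1 below 0.006 m and distance between any of cast0, cast1, cast2, cast3 and pocket2 below 0.006 m and distance between any of cast0, cast1, cast2, cast3 and pocket3 below 0.006 m and height (world z) of tray above 0.04 m), for 0.2 s.
At the end, for the whole second after the job is handed in: Every pocket holds a casting standing on its floor (within 6 mm). The tray is gripped by the fingers and held still, its underside flush on the glass plate (within 0.035 rad and 3 mm), centred within 12 mm along each edge and square within 0.12 rad, the plate pushed in by 4 to 11 mm (distance between any of cast0, cast1, cast2, cast3 and pocket0 below 0.006 m and distance between any of cast0, cast1, cast2, cast3 and pocket1 below 0.006 m and distance between any of cast0, cast1, cast2, cast3 and pocket2 below 0.006 m and distance between any of cast0, cast1, cast2, cast3 and pocket3 below 0.006 m and angle between the z axis of tray and the z axis of plate_top, either way round below 0.035 rad and angle between the y axis of tray and the y axis of plate_top, either way round below 0.12 rad and x of tray in the frame of plate_top between -0.012 and 0.012 m and y of tray in the frame of plate_top between -0.012 and 0.012 m and z of tray in the frame of plate_top below 0.003 m and value of joint plate between 0.004 and 0.011 m and contact force between the fingers and tray above 2 N and linear speed of tray below 0.02 m/s); the arm keeps its last pose, push and grip.
It fails at once if a bystander is shifted by more than 30 mm (distance of any of rosette, eraser, glue, tape, brush, cup from where it was at the start of the episode above 0.03 m).
It fails at once if the glass plate is pushed onto its stop (value of joint plate above 0.0135 m).
It also fails if it takes over 72 s, if anything falls off the work surface, if the arm or the gripper's body presses on something with over 40 N, if the wrist force passes 120 N, or if a joint passes its speed limit or range.

### The arm

A 6-joint arm with a two-finger parallel gripper is mounted at the origin on the work surface. World frame = base frame: x ahead of the robot, y to its left, z up, the work surface at z = 0. Lengths are in m, angles in rad, forces in N, time in s.
With the tool pointing down it reaches from about 0.225 to 0.875 m from the base axis. Payload 3.4 kg.
Tool frame: the origin (TCP) lies between the finger pads, 19 mm behind the fingertips; this is the grasp point; z points along the fingers, y is the line along which they close (so a half turn about z gives the same grasp; the last joint's range is limited). The gripper opens to 85 mm and grips with 20 to 120 N. Pads are 22 mm wide; open, the fingers measure 114 mm over their backs; the gripper's body (76 mm by 85 mm) begins 54 mm behind the grasp point. The pads swing forward as they close: fully open they stand 13 mm farther back than shut.
Start: joints at [-0.121, 0.276, 1.505, -0, 1.361, -0.121], TCP at [0.575, -0, 0.25] pointing down, gripper open.
Joint ranges: [-2.89, 2.89], [-0.75, 2.08], [0.22, 2.7], [-1.18, 4.32], [0.11, 2.71], [-2.7, 2.7]. Speed limits (rad/s): [2.57, 2.57, 3.14, 3.14, 3.14, 3.14].

### API

Orientations are given as a unit quaternion [w, x, y, z].
In Python, from rig import manip, eyes gives the robot as it stands.
- The arm moves only by the shell command python3 -m creep 'ROWS' [FORCE]. ROWS is JSON, a list of rows, each a list of 5 numbers: the opening, from 0 (shut) to 1 (fully open), then the shift along the tool's x, y, z normalised to -1 to 1, where 1 is 0.5 m, then the turn about the tool's z normalised to -1 to 1, where 1 is 360 degrees. In form: [[fingers, dx, dy, dz, spin], ...]. A call has 1 to 10 rows; each row is the pose to reach, as a shift and turn from the pose commanded when the call began, along the tool's axes at that moment, turning the shorter way round; what a row does not reach only later rows make up. A row lasts 1/10 s, in which the tool goes at most 50 mm and 8.59 degrees, less where a joint would pass 70% of its speed; a pose out of reach is approached as far as the arm can. A call with a number of a shift or a turn outside -1 to 1 is refused whole. A call with a gripper value outside its range is refused whole. The fingers move at their own pace and stop on an object; FORCE is the grip in N (left out, the last holds). Time passes only in rows, so rows that repeat a pose let the fingers close. It gives the time, the measured TCP pose, the force, the opening and the grip force at its end, in the units of the state.
- manip.get_state(): the state, without advancing time (a new reading comes with each control period).
- eyes.get_image(name): name is "scene" or "side" or "wrist"; returns a dict with "frame" (400x640x3 uint8, red, green, blue), "fx", "fy", "cx", "cy" (pixels), "R" (3x3) and "t" (3): a world point X has camera coordinates R X + t. Camera axes: x right, y down, z forward; pixel columns grow to the right and rows downward; lengths in m; the calibration is good to about 2 mm. A picture is of the moment at which its call begins. There is no depth.
- manip.sign_off(): hands the job in; it is judged then, once.
Trained networks look in the newest picture that a camera, given by its name, has taken for a name from the list of things; names that differ only in an ending like _2 or _b are one class to them, and where a whole thing is asked for, a point or a joint stands for the part that bears it (a point fixed in the world has none). Each returns a list of dicts, best first, with "confidence" (0 to 1); they miss things now and then, are a little off and sometimes report something else, mostly with a low value. They report only what shows in the picture. A call takes as long as a camera call. They do not tell look-alikes from the thing itself.
- eyes.regions_of(camera, label): "mask" (400x640 bool, what is visible of it) and "bbox" ([left, top, right, bottom] in pixels, round what is visible of it).
- eyes.place_of(camera, label): "centre" ([column, row] in pixels: a listed point, or the origin of a listed thing).
The state is a dict: "clock": time; "qpos": joint angles; "qd": joint speeds; "effort": joint torques, N m; "position": TCP position; "ee_rot": TCP orientation; "contact_force": force on the tool from outside, world axes, zero at the start; "moment": the same for the moment, N m; "width": finger opening in m; "gripper_force": force on a finger pad.
Only numpy, scipy, OpenCV 4.12 (cv2) and the standard library are available. Lean on these libraries where they do the work, as an engineer would, in place of code of your own. Each camera call takes 0.05 s, during which the arm holds its last target. There are 200 camera calls.

## Working session

There is one attempt and no reset: what is moved stays moved. The work goes in short steps, Python scripts to look and compute and a shell command to move; the robot and the scene stay as the last step left them, time stands still between calls to the robot, and variables do not carry over. Pictures are saved under pics/ and viewed, at most 10 in all, crops included, and the job is handed in when it is done.

```bash
ls; mkdir -p pics
cat > h.py <<'E'
import numpy as np,cv2
from rig import manip,eyes
def pic(n,f):
    im=eyes.get_image(n); cv2.imwrite('pics/'+f,im['frame'][:,:,::-1]); return im
def ray(im,p,z):
    d=im['R'].T@np.array([(p[0]-im['cx'])/im['fx'],(p[1]-im['cy'])/im['fy'],1]); c=-im['R'].T@im['t']
    return c+d*(z-c[2])/d[2]
def proj(im,X):
    c=im['R']@np.array(X)+im['t']; return np.array([c[0]/c[2]*im['fx']+im['cx'],c[1]/c[2]*im['fy']+im['cy']])
def tri(ims,ps):
    A=[];b=[]
    for im,p in zip(ims,ps):
        d=im['R'].T@np.array([(p[0]-im['cx'])/im['fx'],(p[1]-im['cy'])/im['fy'],1]); d/=np.linalg.norm(d); c=-im['R'].T@im['t']
        P=np.eye(3)-np.outer(d,d);A.append(P);b.append(P@c)
    return np.linalg.lstsq(np.vstack(A),np.hstack(b),rcond=None)[0]
E
python3 - <<'E'
from h import *
Z=dict(pocket0=.004,pocket1=.004,pocket2=.004,pocket3=.004,handle=.046,tray=0,cast0=0,plate_top=.125,rosette=0,eraser=0,glue=0,tape=0,brush=0,cup=0)
ims={c:pic(c,c+'0.png') for c in('scene','side','wrist')}
cv2.imwrite('pics/all.png',np.vstack([cv2.resize(ims['scene']['frame'],(480,300)),cv2.resize(ims['side']['frame'],(480,300))])[:,:,::-1])
for c in ims: print(c,np.round(-ims[c]['R'].T@ims[c]['t'],3))
for c in ims:
  for l in Z:
    print(c,l,[(round(r['confidence'],2),np.round(r['centre']).astype(int).tolist(),np.round(ray(ims[c],r['centre'],Z[l])[:2],3).tolist()) for r in eyes.place_of(c,l) if r['confidence']>.3])
E
```

```text
pics
scene [ 1.152 -0.524  0.666]
side [ 0.416 -0.544  0.708]
wrist [0.574 0.067 0.374]
scene pocket0 [(0.85, [274, 262], [0.559, -0.189]), (0.79, [320, 245], [0.585, -0.073]), (0.76, [305, 237], [0.538, -0.082]), (0.64, [287, 267], [0.594, -0.175]), (0.54, [231, 320], [0.64, -0.345])]
scene pocket1 [(0.85, [274, 262], [0.559, -0.189]), (0.79, [320, 245], [0.585, -0.073]), (0.76, [305, 237], [0.538, -0.082]), (0.64, [287, 267], [0.594, -0.175]), (0.54, [231, 320], [0.64, -0.345])]
scene pocket2 [(0.85, [274, 262], [0.559, -0.189]), (0.79, [320, 245], [0.585, -0.073]), (0.76, [305, 237], [0.538, -0.082]), (0.64, [287, 267], [0.594, -0.175]), (0.54, [231, 320], [0.64, -0.345])]
scene pocket3 [(0.85, [274, 262], [0.559, -0.189]), (0.79, [320, 245], [0.585, -0.073]), (0.76, [305, 237], [0.538, -0.082]), (0.64, [287, 267], [0.594, -0.175]), (0.54, [231, 320], [0.64, -0.345])]
scene handle [(0.79, [294, 236], [0.558, -0.127])]
scene tray [(0.85, [298, 254], [0.573, -0.129])]
scene cast0 [(0.83, [234, 319], [0.639, -0.339]), (0.68, [194, 294], [0.526, -0.371]), (0.63, [232, 356], [0.709, -0
[... 2237 characters left out ...]
.88, [301, 294], [0.547, -0.182]), (0.59, [328, 224], [0.585, -0.073])]
wrist pocket3 [(0.91, [297, 226], [0.543, -0.076]), (0.88, [301, 294], [0.547, -0.182]), (0.59, [328, 224], [0.585, -0.073])]
wrist handle [(0.82, [310, 277], [0.562, -0.129])]
wrist tray [(0.92, [314, 258], [0.566, -0.125])]
wrist cast0 [(0.77, [327, 225], [0.584, -0.076]), (0.6, [332, 292], [0.592, -0.181])]
wrist plate_top [(0.66, [329, 224], [0.582, -0.027])]
wrist rosette []
wrist eraser []
wrist glue [(0.92, [449, 136], [0.738, 0.046])]
wrist tape [(0.67, [152, 123], [0.363, 0.061])]
wrist brush [(0.73, [403, 339], [0.704, -0.264])]
wrist cup [(0.76, [429, 236], [0.727, -0.092]), (0.7, [327, 222], [0.584, -0.071])]
```

View pics/scene0.png

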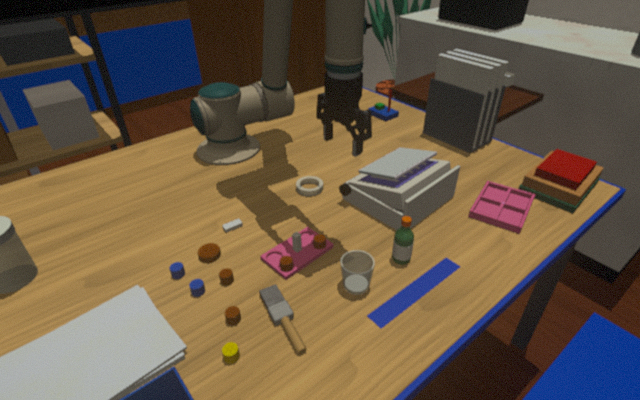

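View pics/side0.png

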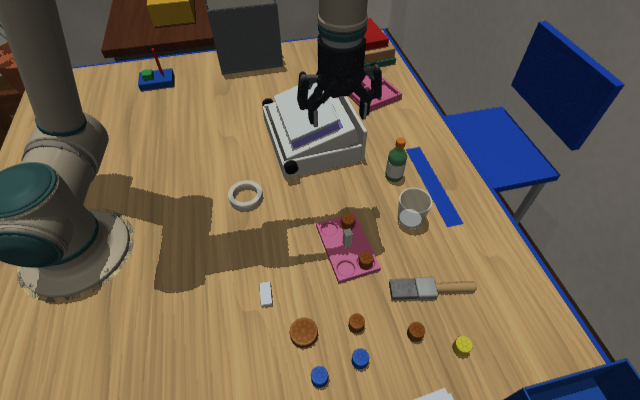

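```bash
cat >> h.py <<'E'
from scipy.spatial.transform import Rotation as Ro
def rot(s): q=s['ee_rot']; return Ro.from_quat([q[1],q[2],q[3],q[0]]).as_matrix()
def go(x,y,z,yaw=None):
    "normalised dx dy dz spin to world TCP; yaw = direction of tool y (mod pi)"
    s=manip.get_state(); R=rot(s); d=R.T@(np.array([x,y,z])-s['position'])/.5
    sp=0
    if yaw is not None:
        cur=np.arctan2(R[1,1],R[0,1]); e=(yaw-cur+np.pi/2)%np.pi-np.pi/2; sp=-e/(2*np.pi)
    print('go',np.round(d,4).tolist(),'spin',round(sp,4))
E
python3 - <<'E'
from h import *
s=manip.get_state(); print({k:np.round(v,3).tolist() for k,v in s.items()}); print(np.round(rot(s),3))
im=eyes.get_image('scene');im2=eyes.get_image('side')
print('plate',tri([im,im2],[eyes.place_of('scene','plate_top')[0]['centre'],eyes.place_of('side','plate_top')[0]['centre']]))
go(.535,-.29,.15,np.pi/2)
E
```

```text
{'clock': 2.25, 'qpos': [-0.121, 0.276, 1.505, -0.0, 1.361, -0.121], 'qd': [0.001, 0.001, 0.001, 0.001, -0.001, -0.0], 'effort': [0.0, -41.665, -24.609, -0.0, 0.0, -0.0], 'position': [0.575, -0.0, 0.25], 'ee_rot': [0.0, 0.707, 0.707, 0.0], 'contact_force': [0.642, -0.341, 0.282], 'moment': [0.004, 0.03, -0.041], 'gripper_force': 0.0, 'width': 0.085}
[[ 0.  1.  0.]
 [ 1. -0. -0.]
 [-0.  0. -1.]]
plate [0.55132488 0.21274259 0.11781994]
go [-0.58, -0.0801, 0.2] spin -0.25
```

```bash
python3 -m creep '[[0.7,-0.58,-0.08,0.2,-0.25],[0.7,-0.58,-0.08,0.2,-0.25],[0.7,-0.58,-0.08,0.2,-0.25],[0.7,-0.58,-0.08,0.2,-0.25],[0.7,-0.58,-0.08,0.2,-0.25],[0.7,-0.58,-0.08,0.2,-0.25],[0.7,-0.58,-0.08,0.2,-0.25],[0.7,-0.58,-0.08,0.2,-0.25],[0.7,-0.58,-0.08,0.2,-0.25],[0.7,-0.58,-0.08,0.2,-0.25]]' 40
python3 - <<'E'
from h import *
go(.535,-.29,.15,np.pi/2)
im=pic('wrist','w1.png')
for r in eyes.regions_of('wrist','cast0'):
  if r['confidence']<.3: continue
  m=r['mask'];x0,y0,x1,y1=r['bbox'];c=im['frame'][m].mean(0)
  print(round(r['confidence'],2),r['bbox'],c.round(),'z.014:',ray(im,[(x0+x1)/2,(y0+y1)/2],.014).round(3))
print([(round(r['confidence'],2),ray(im,r['centre'],0).round(3)) for r in eyes.place_of('wrist','cast0')])
S=[eyes.get_image(c) for c in('scene','side')]
a=np.vstack([cv2.resize(S[0]['frame'][130:240,320:480],(800,300),interpolation=3) if 0 else cv2.resize(S[0]['frame'][135:235,330:470],(420,300),interpolation=3),cv2.resize(S[1]['frame'][80:180,240:380],(420,300),interpolation=3)])
cv2.imwrite('pics/lamp.png',a[:,:,::-1])
E
```

```text
clock: 3.45
position: [0.5349, -0.2905, 0.1497]
ee_rot: [-0.0, 0.052, 0.999, 0.0]
contact_force: [0.2, 0.4, -0.4]
width: 0.0598
gripper_force: 0.0
go [-0.0001, 0.0011, -0.0005] spin -0.0166
0.96 [192.2, 84.3, 233.9, 122.2] [ 57.  80. 153.] z.014: [ 0.446 -0.374  0.014]
0.84 [223.9, 170.5, 267.3, 203.1] [ 47.  73. 150.] z.014: [ 0.522 -0.359  0.014]
0.83 [269.6, 269.7, 296.3, 308.8] [105.  59.  18.] z.014: [ 0.633 -0.339  0.014]
0.79 [295.3, 174.0, 327.7, 211.8] [126.  71.  23.] z.014: [ 0.534 -0.299  0.014]
0.77 [424.1, 218.6, 468.5, 259.7] [110.  54.  27.] z.014: [ 0.594 -0.173  0.014]
0.73 [533.3, 204.2, 578.6, 239.2] [98. 48. 17.] z.014: [ 0.587 -0.068  0.014]
[(0.93, array([ 0.586, -0.069,  0.   ])), (0.9, array([ 0.448, -0.374,  0.   ])), (0.77, array([ 0.635, -0.338,  0.   ])), (0.6, array([ 0.595, -0.177,  0.   ])), (0.59, array([ 0.534, -0.298,  0.   ])), (0.59, array([ 0.52 , -0.361,  0.   ])), (0.44, array([ 0.437, -0.288,  0.   ]))]
```

View pics/lamp.png

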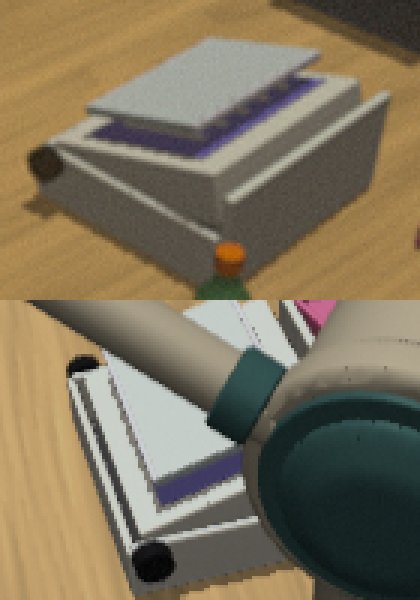

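View pics/w1.png

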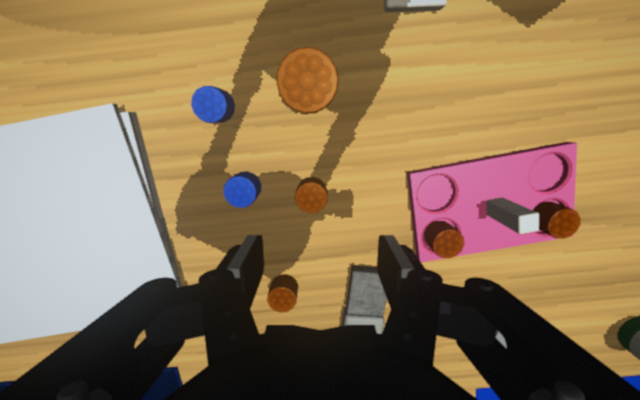

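```bash
python3 -c "
from h import *
go(.534,-.298,.026,np.pi/2)"
```

```text
go [0.0004, -0.0162, 0.2482] spin -0.0179
```

```bash
python3 -m creep '[[0.65,0,-0.016,0.1,-0.018],[0.65,0,-0.016,0.18,-0.018],[0.65,0,-0.016,0.23,-0.018],[0.65,0,-0.016,0.248,-0.018],[0.65,0,-0.016,0.248,-0.018],[0.2,0,-0.016,0.248,-0.018],[0.2,0,-0.016,0.248,-0.018],[0.2,0,-0.016,0.248,-0.018],[0.2,0,-0.016,0.248,-0.018],[0.2,0,-0.016,0.248,-0.018]]' 25
python3 - <<'E'
from h import *
im=eyes.get_image('wrist')
r=eyes.regions_of('wrist','cast0')
for q in r[:8]: print(q['bbox'],round(q['confidence'],2))
S=[eyes.get_image(c) for c in('scene','side')]
for c,i in zip(('scene','side'),S):
  for l in('pocket0','tray','handle'):print(c,l,[(round(q['confidence'],2),np.round(q['centre'],1).tolist(),ray(i,q['centre'],dict(pocket0=.004,tray=0,handle=.046)[l]).round(4)) for q in eyes.place_of(c,l) if q['confidence']>.4])
go(.534,-.298,.1,np.pi/2)
E
```

```text
clock: 4.7
position: [0.5355, -0.2988, 0.028]
ee_rot: [0.002, -0.002, 1.0, -0.001]
contact_force: [0.3, -0.8, 7.4]
width: 0.0288
gripper_force: 25.1
[515.7, 309.0, 581.3, 353.3] 0.93
[154.7, 196.5, 234.7, 264.3] 0.75
[98.7, 24.5, 196.4, 105.4] 0.66
[292.5, 217.3, 347.5, 289.8] 0.62
scene pocket0 [(0.87, [319.4, 245.6], array([ 0.5851, -0.0736,  0.004 ])), (0.82, [271.9, 258.8], array([ 0.549 , -0.1866,  0.004 ])), (0.79, [305.2, 237.5], array([ 0.5397, -0.0818,  0.004 ])), (0.76, [290.2, 265.6], array([ 0.5943, -0.1669,  0.004 ]))]
scene tray [(0.92, [296.0, 251.7], array([ 0.5623, -0.1271,  0.    ]))]
scene handle [(0.85, [293.9, 236.4], array([ 0.5585, -0.1276,  0.046 ]))]
side pocket0 [(0.79, [329.8, 229.2], array([ 0.5415, -0.0761,  0.004 ])), (0.65, [344.9, 271.5], array([ 0.546 , -0.1858,  0.004 ]))]
side tray [(0.82, [344.2, 246.1], array([ 0.5618, -0.124 ,  0.    ]))]
side handle []
go [0.0024, 0.0012, -0.1441] spin 0.0005
```

```bash
python3 -m creep '[[0.2,0,0,-0.1,0],[0.2,-0.01,0.06,-0.184,0],[0.2,-0.023,0.14,-0.184,0],[0.2,-0.023,0.23,-0.184,0],[0.2,-0.023,0.23,-0.184,0],[0.2,-0.023,0.23,-0.184,0]]'
python3 - <<'E'
from h import *
im=pic('wrist','w2.png')
for l,z in(('pocket0',.004),('tray',0),('handle',.046),('cast0',.004)):print(l,[(round(q['confidence'],2),np.round(q['centre'],1).tolist(),ray(im,q['centre'],z)[:2].round(4)) for q in eyes.place_of('wrist',l) if q['confidence']>.4])
s=manip.get_state();print(s['position'],s['width'],s['contact_force'])
E
```

```text
clock: 5.8
position: [0.5452, -0.1819, 0.1185]
ee_rot: [0.0, -0.003, 1.0, -0.0]
contact_force: [0.3, -0.4, -0.5]
width: 0.0291
gripper_force: 25.0
pocket0 [(0.94, [441.0, 190.0], array([ 0.5368, -0.0787])), (0.77, [316.8, 200.7], array([ 0.547 , -0.1849]))]
tray [(0.64, [380.4, 215.9], array([ 0.5619, -0.1282]))]
handle [(0.68, [394.9, 244.6], array([ 0.5684, -0.1262]))]
cast0 [(0.85, [154.3, 285.1], array([ 0.6308, -0.3375])), (0.73, [74.7, 76.8], array([ 0.4487, -0.3722])), (0.71, [108.6, 171.0], array([ 0.5223, -0.3599])), (0.7, [319.2, 241.3], array([ 0.5851, -0.1826])), (0.61, [438.9, 238.6], array([ 0.5817, -0.0753]))]
[ 0.54532348 -0.18410512  0.1178704 ] 0.028967752394004367 [ 0.44271889  0.6743527  -0.3913671 ]
```

View pics/w2.png

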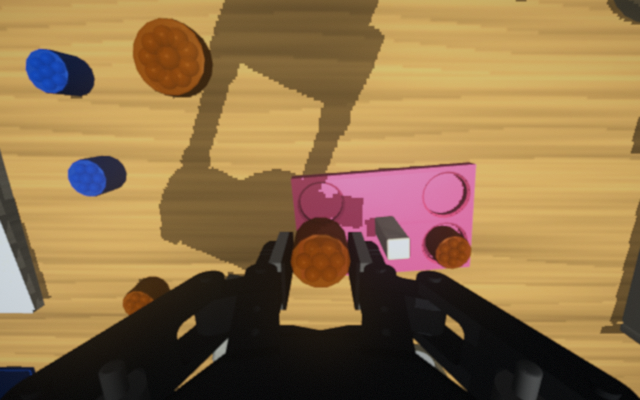

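```bash
cat >> h.py <<'E'
def fit(im,pts):
    P=[];Q=[]
    for (u,v),(x,y,z) in pts: Q.append(ray(im,(u,v),z)[:2]);P.append((x,y))
    P=np.array(P)/1.;Q=np.array(Q);p=P-P.mean(0);q=Q-Q.mean(0)
    a=np.arctan2((p[:,0]*q[:,1]-p[:,1]*q[:,0]).sum(),(p*q).sum())
    R=np.array([[np.cos(a),-np.sin(a)],[np.sin(a),np.cos(a)]]);t=Q.mean(0)-R@P.mean(0)
    print('yaw',round(a,4),'t',t.round(4),'res mm',((Q-(P@R.T+t))*1e3).round(1).tolist()); return a,R,t
E
python3 - <<'E'
from h import *
im=eyes.get_image('wrist')
a,R,t=fit(im,[((291.5,178.5),(-.046,-.075,.012)),((474,163),(-.046,.075,.012)),((469.5,265.5),(.046,.075,.012)),((444,194),(-.022,.052,.012)),((321.5,202),(-.022,-.052,.012)),((397,247),(0,0,.06))])
for p in((-.022,-.052),(-.022,.052)): print(R@p+t)
x,y=R@(-.022,-.052)+t
go(x,y,.034,a+np.pi/2)
E
```

```text
yaw 0.0836 t [ 0.5644 -0.1304] res mm [[1.0, 1.5], [0.4, -1.1], [0.1, 0.5], [0.4, -1.3], [-1.1, 1.1], [-0.7, -0.6]]
[ 0.54682429 -0.1840232 ]
[ 0.53813646 -0.08038672]
go [-0.0032, 0.0, 0.1677] spin -0.013
```

```bash
python3 -m creep '[[0.2,-0.003,-0.001,0.06,-0.013],[0.2,-0.003,-0.001,0.11,-0.013],[0.2,-0.003,-0.001,0.135,-0.013],[0.2,-0.003,-0.001,0.15,-0.013],[0.2,-0.003,-0.001,0.16,-0.013],[0.2,-0.003,-0.001,0.17,-0.013],[0.2,-0.003,-0.001,0.17,-0.013],[0.2,-0.003,-0.001,0.17,-0.013]]'
python3 - <<'E'
from h import *
im=eyes.get_image('wrist')
c=im['frame'][180:400,180:520]
S=[eyes.get_image(c) for c in('scene','side')]
a=[cv2.resize(c,(510,330))]+[cv2.resize(S[0]['frame'][220:290,240:360],(360,210)),cv2.resize(S[1]['frame'][200:290,290:410],(360,270))]
o=np.zeros((600,800,3),np.uint8); o[:330,:510]=a[0];o[330:540,:360]=a[1];o[330:600,400:760]=a[2]
cv2.imwrite('pics/p1.png',o[:,:,::-1])
E
```

```text
clock: 6.9
position: [0.5472, -0.1836, 0.0336]
ee_rot: [0.001, -0.043, 0.999, -0.0]
contact_force: [-0.5, 0.2, 0.0]
width: 0.0285
gripper_force: 25.0
```

View pics/p1.png

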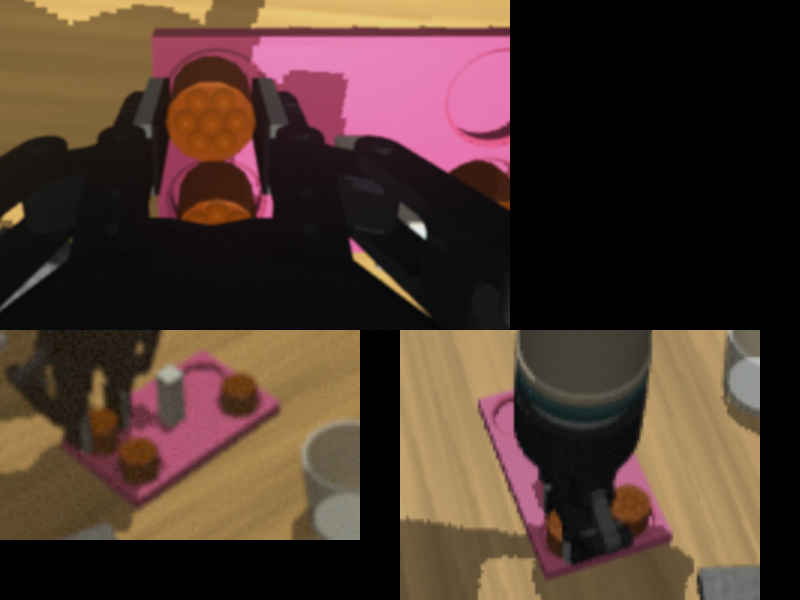

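```bash
python3 -m creep '[[0.5,0,0,0,0],[0.5,0,0,0,0],[0.5,0,0,0,0],[0.5,0,0,-0.04,0],[0.5,0,0,-0.1,0],[0.6,0,0,-0.2,0],[0.6,0,0,-0.24,0],[0.6,0,0,-0.24,0]]'
python3 -c "
from h import *
go(.637,-.339,.12,np.pi/2)"
```

```text
clock: 7.85
position: [0.5491, -0.1845, 0.157]
ee_rot: [0.004, -0.043, 0.999, -0.002]
contact_force: [0.3, -0.8, -0.2]
width: 0.0512
gripper_force: 0.0
go [-0.1484, -0.3226, 0.0766] spin 0.0135
```

```bash
python3 -m creep '[[0.65,-0.148,-0.322,0.05,0.0135],[0.65,-0.148,-0.322,0.05,0.0135],[0.65,-0.148,-0.322,0.076,0.0135],[0.65,-0.148,-0.322,0.076,0.0135],[0.65,-0.148,-0.322,0.076,0.0135],[0.65,-0.148,-0.322,0.076,0.0135]]'
python3 - <<'E'
from h import *
im=pic('wrist','w3.png')
for r in eyes.regions_of('wrist','cast0'):
  m=r['mask'];x0,y0,x1,y1=r['bbox']
  print(round(r['confidence'],2),np.round(r['bbox']),im['frame'][m].mean(0).round(),ray(im,[(x0+x1)/2,(y0+y1)/2],.015)[:2].round(4))
print([(round(r['confidence'],2),ray(im,r['centre'],0)[:2].round(4)) for r in eyes.place_of('wrist','cast0')])
for c in('scene','side'):
  i=eyes.get_image(c); print(c,[(round(r['confidence'],2),ray(i,r['centre'],0)[:2].round(4)) for r in eyes.place_of(c,'cast0')])
  i and cv2.imwrite(f'pics/{c}3.png',i['frame'][:,:,::-1])
go(.637,-.339,.026,np.pi/2)
a=cv2.imread('pics/side3.png')[80:180,240:380]; b=cv2.imread('pics/scene3.png')[210:290,230:370]
cv2.imwrite('pics/c3.png',np.vstack([cv2.resize(a,(490,350),interpolation=3),cv2.resize(b,(490,250),interpolation=3)]))
E
```

```text
clock: 8.45
position: [0.6331, -0.3373, 0.1124]
ee_rot: [-0.002, 0.0, 1.0, 0.001]
contact_force: [0.5, -0.1, 0.6]
width: 0.0553
gripper_force: 0.0
0.8 [256. 264. 286. 310.] [159. 148.  13.] [ 0.7079 -0.38  ]
0.77 [501. 132. 566. 178.] [102.  49.  21.] [ 0.5934 -0.1726]
0.75 [261.  31. 308.  80.] [ 54.  89. 175.] [ 0.5232 -0.3624]
0.74 [508.  65. 570. 113.] [102.  50.  21.] [ 0.5454 -0.178 ]
0.62 [299. 184. 334. 230.] [123.  69.  21.] [ 0.6347 -0.3398]
0.6 [637. 136. 638. 157.] [41. 18. 13.] [ 0.5866 -0.0941]
[(0.93, array([ 0.6322, -0.3375])), (0.86, array([ 0.5236, -0.3605])), (0.85, array([ 0.7092, -0.3862])), (0.8, array([ 0.5898, -0.1729])), (0.71, array([ 0.5458, -0.18  ])), (0.4, array([ 0.5643, -0.1264]))]
scene [(0.76, array([ 0.5977, -0.1831])), (0.74, array([ 0.6388, -0.3395])), (0.67, array([ 0.736 , -0.1008])), (0.66, array([ 0.4612, -0.3733])), (0.64, array([ 0.5767, -0.0712])), (0.63, array([ 0.5451, -0.1766])), (0.52, array([ 0.7097, -0.3818])), (0.46, array([ 0.5253, -0.3687]))]
side [(0.79, array([ 0.6347, -0.3388])), (0.78, array([ 0.5476, -0.1761])), (0.64, array([ 0.4417, -0.3762])), (0.61, array([ 0.5858, -0.1751])), (0.55, array([ 0.5917, -0.0671])), (0.51, array([ 0.7082, -0.3862]))]
go [-0.0055, -0.0045, 0.1797] spin 0.0002
```

View pics/c3.png

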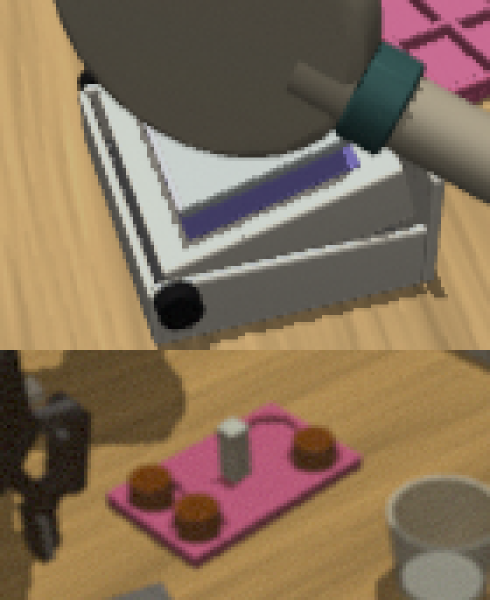

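```bash
python3 -m creep '[[0.65,-0.003,-0.004,0.08,0],[0.65,-0.003,-0.004,0.14,0],[0.65,-0.003,-0.004,0.173,0],[0.65,-0.003,-0.004,0.173,0],[0.65,-0.003,-0.004,0.173,0],[0.2,-0.003,-0.004,0.173,0],[0.2,-0.003,-0.004,0.173,0],[0.2,-0.003,-0.004,0.173,0],[0.2,-0.003,-0.004,0.173,0],[0.2,-0.003,-0.004,0.173,0]]'
python3 -c "
from h import *
go(.540,-.080,.12,np.pi/2+.08)"
```

```text
clock: 9.8
position: [0.6367, -0.3401, 0.0306]
ee_rot: [0.002, -0.0, 1.0, -0.001]
contact_force: [-0.5, 0.3, 6.2]
width: 0.0291
gripper_force: 25.0
go [0.1928, 0.52, -0.1803] spin -0.0127
```

```bash
python3 -m creep '[[0.2,0,0,-0.1,0],[0.2,0,0.05,-0.18,0],[0.2,0.05,0.15,-0.19,0],[0.2,0.1,0.25,-0.19,-0.013],[0.2,0.14,0.34,-0.19,-0.013],[0.2,0.193,0.43,-0.19,-0.013],[0.2,0.193,0.52,-0.19,-0.013],[0.2,0.193,0.52,-0.19,-0.013],[0.2,0.193,0.52,-0.19,-0.013],[0.2,0.193,0.52,-0.19,-0.013]]'
python3 - <<'E'
from h import *
im=pic('wrist','w4.png')
for l,z in(('pocket0',.004),('tray',0),('handle',.046),('cast0',.004)):print(l,[(round(q['confidence'],2),np.round(q['centre'],1).tolist(),ray(im,q['centre'],z)[:2].round(4)) for q in eyes.place_of('wrist',l) if q['confidence']>.4])
s=manip.get_state();print(s['position'],s['width'],s['contact_force'])
i=eyes.get_image('side');cv2.imwrite('pics/side4.png',i['frame'][:,:,::-1])
i=eyes.get_image('scene');cv2.imwrite('pics/scene4.png',i['frame'][:,:,::-1])
E
```

```text
clock: 10.8
position: [0.54, -0.0805, 0.1239]
ee_rot: [0.001, -0.041, 0.999, -0.001]
contact_force: [0.4, -0.3, -0.1]
width: 0.0287
gripper_force: 24.9
pocket0 [(0.81, [201.0, 194.6], array([ 0.5467, -0.1851])), (0.77, [214.5, 242.6], array([ 0.5917, -0.174 ])), (0.59, [323.8, 194.6], array([ 0.5376, -0.0776]))]
tray [(0.8, [266.2, 217.3], array([ 0.5645, -0.128 ]))]
handle [(0.72, [254.3, 236.7], array([ 0.5638, -0.1286]))]
cast0 [(0.85, [319.7, 233.5], array([ 0.5746, -0.0781])), (0.79, [11.5, 327.1], array([ 0.7019, -0.3796])), (0.73, [210.5, 241.2], array([ 0.5906, -0.1776])), (0.63, [205.4, 196.2], array([ 0.5478, -0.1813]))]
[ 0.53947642 -0.08083468  0.12331122] 0.028959192770491565 [ 0.92345318 -0.10787182 -0.85296   ]
```

View pics/w4.png

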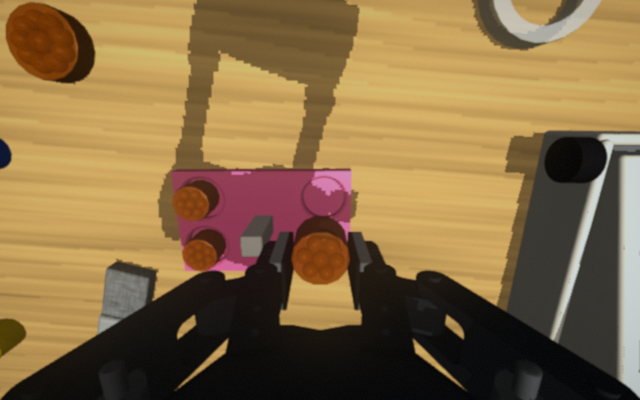

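Run:
```python
from h import *
im=eyes.get_image('wrist')
a,R,t=fit(im,[((174,171.5),(-.046,-.075,.012)),((351,170.5),(-.046,.075,.012)),((187,270),(.046,-.075,.012)),((324,196.5),(-.022,.052,.012))])
x,y=R@(-.022,.052)+t; print(x,y, ray(im,(324,196.5),.012))
go(.538,-.079,.0375,a+np.pi/2)
```

```text
yaw 0.091 t [ 0.5636 -0.1262] res mm [[0.3, 1.9], [1.1, -1.3], [-0.5, 0.5], [-0.8, -1.0]]
0.5369565462401049 -0.07638338230343805 [ 0.53612067 -0.07738488  0.012     ]
go [0.0022, 0.0027, 0.1717] spin -0.0016
```

```bash
python3 -m creep '[[0.2,0.002,0.003,0.06,-0.002],[0.2,0.002,0.003,0.11,-0.002],[0.2,0.002,0.003,0.135,-0.002],[0.2,0.002,0.003,0.15,-0.002],[0.2,0.002,0.003,0.16,-0.002],[0.2,0.002,0.003,0.168,-0.002],[0.2,0.002,0.003,0.174,-0.002],[0.2,0.002,0.003,0.174,-0.002],[0.2,0.002,0.003,0.174,-0.002]]'
python3 - <<'E'
from h import *
i=eyes.get_image('wrist')['frame'][180:300,200:440]; j=eyes.get_image('scene')['frame'][210:290,240:380]
cv2.imwrite('pics/p4.png',np.vstack([cv2.resize(i,(480,240)),cv2.resize(j,(480,274))])[:,:,::-1])
E
```

```text
clock: 12.1
position: [0.5383, -0.0782, 0.0369]
ee_rot: [0.0, -0.047, 0.999, -0.0]
contact_force: [-0.4, -0.7, 0.8]
width: 0.029
gripper_force: 24.9
```

View pics/p4.png

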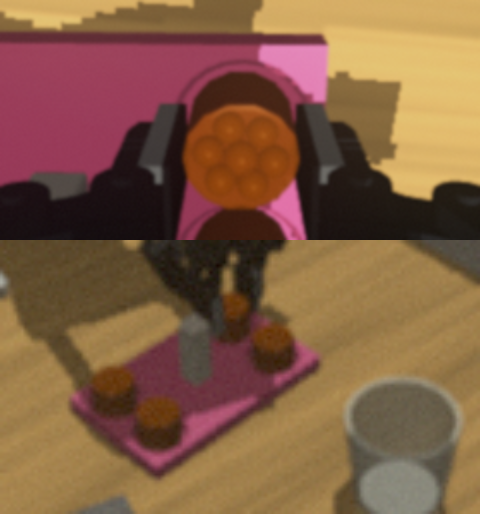

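```bash
python3 -m creep '[[0.5,0,0,0,0],[0.5,0,0,0,0],[0.5,0,0,0,0],[0.5,0,0,-0.04,0],[0.5,0,0,-0.1,0],[0.6,0,0,-0.2,0],[0.6,0,0,-0.3,0],[0.6,0,0,-0.4,0],[0.6,0,0,-0.46,0],[0.6,0,0,-0.46,0]]'
python3 -c "
from h import *
go(.47,.16,.34,np.pi/2)"
```

```text
clock: 13.2
position: [0.5406, -0.0788, 0.2721]
ee_rot: [0.005, -0.047, 0.999, -0.002]
contact_force: [0.5, 0.7, -0.4]
width: 0.0518
gripper_force: 0.0
go [0.0939, 0.4883, -0.1388] spin 0.015
```

```bash
python3 -m creep '[[0.6,0.094,0.49,-0.14,0.015],[0.6,0.094,0.49,-0.14,0.015],[0.6,0.094,0.49,-0.14,0.015],[0.6,0.094,0.49,-0.14,0.015],[0.6,0.094,0.49,-0.14,0.015],[0.6,0.094,0.49,-0.14,0.015],[0.6,0.094,0.49,-0.14,0.015],[0.6,0.094,0.49,-0.14,0.015]]'
python3 - <<'E'
from h import *
import pickle
D={}
for c in('wrist','scene','side'):
  im=eyes.get_image(c); cv2.imwrite(f'pics/{c}5.png',im['frame'][:,:,::-1])
  rs=eyes.regions_of(c,'plate_top'); ps=eyes.place_of(c,'plate_top'); D[c]=(im,rs,ps)
  for q in ps[:2]: print(c,'centre',q['centre'],round(q['confidence'],2))
  for r in rs[:2]:
    m=r['mask'].astype(np.uint8); cn=max(cv2.findContours(m,0,2)[0],key=cv2.contourArea)
    h=cv2.convexHull(cn)
    print(c,round(r['confidence'],2),np.round(r['bbox']),m.sum(),cv2.approxPolyDP(h,6,True)[:,0].tolist())
pickle.dump(D,open('D.pkl','wb'))
w=D['wrist'][0]
print('yaw etc',[(q['centre']) for q in eyes.place_of('wrist','pocket0')[:4]])
E
```

```text
clock: 14.0
position: [0.468, 0.1604, 0.3354]
ee_rot: [-0.001, -0.0, 1.0, -0.001]
contact_force: [0.1, 0.5, -0.8]
width: 0.0513
gripper_force: 0.0
wrist centre [368.5, 232.8] 0.64
wrist 0.73 [300. 183. 446. 289.] 11331 [[436, 187], [441, 281], [305, 288], [300, 195]]
scene centre [397.4, 159.9] 0.82
scene 0.65 [359. 148. 434. 179.] 1300 [[436, 153], [396, 178], [359, 172], [401, 148]]
side centre [302.3, 106.8] 0.93
side centre [266.5, 293.8] 0.71
side 0.6 [273.  79. 342. 140.] 2459 [[315, 78], [338, 120], [292, 140], [275, 97]]
side 0.36 [325. 218. 340. 240.] 219 [[328, 217], [335, 221], [330, 235], [321, 227]]
yaw etc [[183.6, 230.0], [176.3, 205.0], [119.2, 231.3], [112.5, 208.9]]
```

```bash
cat > pf.py <<'E'
from h import *
import pickle
from scipy.optimize import least_squares
D=pickle.load(open('D.pkl','rb'))
C=np.array([(-.06,-.09,0),(-.06,.09,0),(.06,.09,0),(.06,-.09,0),(0,0,0)])
O={'wrist':[(300,194.5),(436.5,186.5),(442,281.5),(305,288.5),(368.5,232.8)],'scene':[(359,171),(400.5,147.8),(436.5,153),(397,178),(397.6,161)],'side':[(292,140.5),(274.5,97),(315,78),(338.5,120),(302.3,106.8)]}
def Rp(psi,th): # x up the slope, z leaning to robot
    return Ro.from_euler('ZY',[psi,-th]).as_matrix()
def f(p,cams=('wrist','scene','side')):
    P=C@Rp(p[3],p[4]).T+p[:3]
    return np.concatenate([np.ravel([proj(D[c][0],X)-o for X,o in zip(P,O[c])]) for c in cams])
for cams in (('wrist','scene','side'),('wrist','scene'),('scene','side'),('wrist','side')):
    r=least_squares(f,[.55,.21,.12,0,.3],args=(cams,),loss='soft_l1'); print(cams,r.x.round(4),round(r.cost,1))
    if len(cams)==3: print(r.fun.reshape(3,5,2).round(1).tolist())
E
python3 pf.py
```

```text
('wrist', 'scene', 'side') [0.5516 0.2265 0.1083 0.0679 0.2744] 15.0
[[[-0.5, 1.3], [-0.2, 0.5], [0.4, -3.0], [0.3, -2.0], [2.0, 4.1]], [[-0.4, -0.1], [-0.3, 0.3], [-0.8, -0.8], [-3.1, -0.6], [-0.3, 0.5]], [[-0.4, 0.0], [0.1, -0.8], [1.3, -0.2], [-0.2, 0.1], [2.3, 0.7]]]
('wrist', 'scene') [0.5521 0.2264 0.1084 0.064  0.2702] 12.0
('scene', 'side') [0.5511 0.2306 0.1057 0.0881 0.257 ] 3.5
('wrist', 'side') [0.5506 0.2259 0.1093 0.0642 0.2961] 10.7
```

```bash
python3 -c "
from h import *
go(.564,-.128,.15,np.pi/2+.087)"
```

```text
go [-0.1918, -0.5777, 0.3729] spin -0.0139
```

```bash
python3 -m creep '[[0.45,-0.19,-0.58,0.05,-0.014],[0.45,-0.19,-0.58,0.1,-0.014],[0.45,-0.19,-0.58,0.15,-0.014],[0.45,-0.19,-0.58,0.25,-0.014],[0.45,-0.19,-0.58,0.3,-0.014],[0.45,-0.19,-0.58,0.35,-0.014],[0.45,-0.19,-0.58,0.373,-0.014],[0.45,-0.19,-0.58,0.373,-0.014],[0.45,-0.19,-0.58,0.373,-0.014],[0.45,-0.19,-0.58,0.373,-0.014]]'
python3 - <<'E'
from h import *
im=pic('wrist','w6.png')
for l,z in(('tray',0),('handle',.046),('cast0',.004)):print(l,[(round(q['confidence'],2),np.round(q['centre'],1).tolist(),ray(im,q['centre'],z)[:2].round(4)) for q in eyes.place_of('wrist',l) if q['confidence']>.4])
m=cv2.inRange(cv2.cvtColor(im['frame'],cv2.COLOR_RGB2HSV),(155,80,60),(179,255,255))
cn=max(cv2.findContours(m,0,2)[0],key=cv2.contourArea);print(cv2.approxPolyDP(cv2.convexHull(cn),5,True)[:,0].tolist())
for X in((.564,-.128,.06),): print(proj(im,X))
go(.564,-.128,.046,np.pi/2+.087)
E
```

```text
clock: 15.5
position: [0.5632, -0.1285, 0.1502]
ee_rot: [-0.0, -0.044, 0.999, 0.0]
contact_force: [-0.5, -0.7, 0.5]
width: 0.038
gripper_force: 0.0
tray [(0.64, [319.2, 190.1], array([ 0.5645, -0.1292]))]
handle [(0.61, [319.5, 205.3], array([ 0.5659, -0.1287]))]
cast0 [(0.95, [371.9, 214.4], array([ 0.5836, -0.075 ])), (0.9, [71.5, 299.0], array([ 0.7079, -0.3852])), (0.83, [265.2, 167.4], array([ 0.5459, -0.1822])), (0.83, [45.2, 33.6], array([ 0.4485, -0.3711])), (0.74, [72.8, 123.9], array([ 0.5214, -0.3582])), (0.61, [376.6, 166.8], array([ 0.536, -0.077]))]
[[403, 146], [395, 239], [245, 238], [239, 145]]
[320.53021626 208.25706801]
go [0.0006, 0.0, 0.2121] spin 0.0004
```

View pics/w6.png

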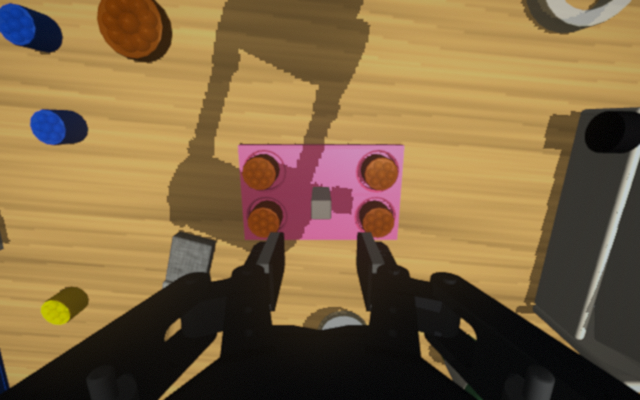

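```bash
python3 -m creep '[[0.45,-0.001,0,0.07,0],[0.45,-0.001,0,0.13,0],[0.45,-0.001,0,0.17,0],[0.45,-0.001,0,0.2,0],[0.45,-0.001,0,0.208,0],[0.45,-0.001,0,0.208,0],[0.45,-0.001,0,0.208,0],[0,-0.001,0,0.208,0],[0,-0.001,0,0.208,0],[0,-0.001,0,0.208,0]]' 30
python3 -m creep '[[0,0,0,0,0],[0,0,0,0,0],[0,0,0,-0.01,0],[0,0,0,-0.03,0],[0,0,0,-0.06,0],[0,0,0,-0.1,0],[0,0,0,-0.14,0],[0,0,0,-0.18,0],[0,0,0,-0.2,0],[0,0,0,-0.2,0]]'
```

```text
clock: 16.7
position: [0.5644, -0.1287, 0.0472]
ee_rot: [0.001, -0.044, 0.999, -0.0]
contact_force: [0.1, 1.5, 6.3]
width: 0.0154
gripper_force: 30.8
clock: 17.7
position: [0.5645, -0.129, 0.1476]
ee_rot: [0.002, -0.044, 0.999, -0.001]
contact_force: [0.1, -0.7, -2.8]
width: 0.0153
gripper_force: 29.6
```

```bash
python3 -c "
from h import *
go(.541,.226,.24,np.pi/2+.067)"
```

```text
go [-0.0163, 0.711, -0.1857] spin 0.0034
```

```bash
python3 -m creep '[[0,0,0.01,-0.03,0],[0,0,0.04,-0.07,0],[0,0,0.1,-0.12,0],[0,0,0.17,-0.16,0],[0,0,0.25,-0.185,0.003],[0,0,0.33,-0.185,0.003],[0,-0.008,0.41,-0.185,0.003],[0,-0.016,0.49,-0.185,0.003],[0,-0.016,0.57,-0.185,0.003],[0,-0.016,0.64,-0.185,0.003]]'
python3 -m creep '[[0,0,0.03,0,0],[0,0,0.05,0,0],[0,0,0.065,0,0],[0,0,0.071,0,0],[0,0,0.071,0,0],[0,0,0.071,0,0],[0,0,0.071,0,0]]'
python3 -c "
from h import *
go(.541,.226,.175,np.pi/2+.067); print(manip.get_state()['contact_force'])"
```

```text
clock: 18.7
position: [0.5423, 0.1926, 0.237]
ee_rot: [-0.001, -0.035, 0.999, -0.0]
contact_force: [0.2, -0.3, -2.4]
width: 0.0157
gripper_force: 29.7
clock: 19.4
position: [0.5412, 0.2254, 0.2386]
ee_rot: [0.0, -0.034, 0.999, -0.0]
contact_force: [0.3, -0.0, -2.4]
width: 0.0156
gripper_force: 29.9
go [0.0003, 0.0013, 0.1272] spin 0.0002
[ 0.2983553  -0.02979889 -2.36321016]
```

Approach to just above contact, with grip reduced to 20 N, then small steps.

```bash
python3 -m creep '[[0,0,0,0.04,0],[0,0,0,0.08,0],[0,0,0,0.11,0],[0,0,0,0.126,0],[0,0,0,0.126,0],[0,0,0,0.126,0]]' 20
python3 -m creep '[[0,0,0,0.004,0],[0,0,0,0.008,0],[0,0,0,0.012,0],[0,0,0,0.016,0],[0,0,0,0.02,0],[0,0,0,0.02,0]]'
python3 -m creep '[[0,0,0,0.003,0],[0,0,0,0.006,0],[0,0,0,0.006,0],[0,0,0,0.006,0]]'
```

```text
clock: 20.0
position: [0.5415, 0.2262, 0.1761]
ee_rot: [0.001, -0.035, 0.999, 0.0]
contact_force: [-0.1, 0.8, -3.1]
width: 0.0155
gripper_force: 29.9
clock: 20.6
position: [0.5421, 0.2264, 0.1664]
ee_rot: [0.002, -0.035, 0.999, 0.0]
contact_force: [1.3, -1.0, 3.1]
width: 0.0156
gripper_force: 30.7
clock: 21.0
position: [0.5409, 0.2263, 0.1628]
ee_rot: [0.0, -0.035, 0.999, 0.0]
contact_force: [0.2, 0.2, 4.2]
width: 0.0156
gripper_force: 31.0
```

```bash
cat > tilt.py <<'E'
from h import *
from scipy.optimize import least_squares
im=eyes.get_image('wrist'); s=manip.get_state()
m=cv2.inRange(cv2.cvtColor(im['frame'],cv2.COLOR_RGB2HSV),(155,80,60),(179,255,255))
cn=np.vstack([c for c in cv2.findContours(m,0,2)[0] if cv2.contourArea(c)>60])
h=cv2.approxPolyDP(cv2.convexHull(cn),4,True)[:,0]
print('hull',h.tolist()); 
# two top-row corners: -x,-y and -x,+y of tray top
a=min(cn[:,0].tolist(),key=lambda p:p[0]+p[1]); b=min(cn[:,0].tolist(),key=lambda p:-p[0]+p[1]); print('corners',a,b)
R=rot(s); T=np.array([-R[:,0],R[:,1],-R[:,2]]).T
def pts(p):
    Q=T@Ro.from_euler('y',-p[0]).as_matrix()
    return [s['position']+Q@np.array([p[1]-.046,y+p[2],.012-.047]) for y in(-.075,.075)]
r=least_squares(lambda p:np.ravel([proj(im,X)-o for X,o in zip(pts(p),(a,b))]),[0,0,0])
print('tilt',r.x[0].round(3),'offs mm',(r.x[1:]*1e3).round(1),'res',r.fun.round(1))
for th in(0,.14,.275): print(th,[proj(im,X).round() for X in pts([th,0,0])])
print({k:np.round(s[k],3) for k in('position','contact_force','moment','gripper_force','width','clock')})
cv2.imwrite('pics/t%d.png'%(s['clock']*100),im['frame'][:,:,::-1])
E
python3 tilt.py
```

```text
hull [[452, 163], [441, 276], [339, 306], [302, 306], [199, 280], [188, 162]]
corners [188, 162] [452, 163]
tilt 0.078 offs mm [ 0.3 -0.1] res [-0.   0.4  0.  -0.4]
0 [array([185., 158.]), array([456., 158.])]
0.14 [array([191., 165.]), array([450., 166.])]
0.275 [array([195., 174.]), array([445., 174.])]
{'position': array([0.541, 0.226, 0.163]), 'contact_force': array([-0.273, -0.209,  4.568]), 'moment': array([ 0.007, -0.311,  0.007]), 'gripper_force': np.float64(31.019), 'width': np.float64(0.015), 'clock': np.float64(21.05)}
```

```bash
python3 -m creep '[[0,0,0,0.002,0],[0,0,0,0.005,0],[0,0,0,0.008,0],[0,0,0,0.01,0],[0,0,0,0.01,0]]' 20
python3 tilt.py | grep -v hull
python3 -m creep '[[0,0,0,0.002,0],[0,0,0,0.005,0],[0,0,0,0.008,0],[0,0,0,0.01,0],[0,0,0,0.01,0]]' 20
python3 tilt.py| grep -v hull
```

```text
clock: 21.55
position: [0.5397, 0.2263, 0.1574]
ee_rot: [-0.001, -0.035, 0.999, -0.0]
contact_force: [-2.5, -0.1, 6.4]
width: 0.015
gripper_force: 31.5
corners [190, 165] [450, 166]
tilt 0.13 offs mm [ 0.3 -0.1] res [-0.   0.4  0.  -0.4]
0 [array([185., 158.]), array([456., 158.])]
0.14 [array([191., 165.]), array([450., 166.])]
0.275 [array([195., 174.]), array([445., 174.])]
{'position': array([0.54 , 0.226, 0.158]), 'contact_force': array([-2.553, -0.316,  6.581]), 'moment': array([ 0.013,  0.081, -0.021]), 'gripper_force': np.float64(31.522), 'width': np.float64(0.016), 'clock': np.float64(21.6)}
clock: 22.1
position: [0.5386, 0.2262, 0.1525]
ee_rot: [-0.002, -0.035, 0.999, -0.0]
contact_force: [-4.4, -0.6, 8.6]
width: 0.0153
gripper_force: 32.0
corners [192, 168] [449, 169]
tilt 0.168 offs mm [0.7 0.2] res [-0.   0.4  0.  -0.4]
0 [array([185., 158.]), array([456., 158.])]
0.14 [array([190., 166.]), array([450., 166.])]
0.275 [array([195., 174.]), array([445., 174.])]
{'position': array([0.539, 0.226, 0.153]), 'contact_force': array([-5.683, -0.184,  8.918]), 'moment': array([-0.003,  0.397,  0.007]), 'gripper_force': np.float64(32.019), 'width': np.float64(0.015), 'clock': np.float64(22.15)}
```

```bash
python3 -m creep '[[0.15,0,0,-0.01,0],[0.15,0,0,-0.02,0],[0.15,-0.008,0,-0.03,0],[0.15,-0.016,0,-0.03,0],[0.15,-0.02,0,-0.03,0],[0.15,-0.02,0,-0.03,0]]' 20
python3 tilt.py | grep -v hull
```

```text
clock: 22.75
position: [0.5511, 0.2269, 0.1668]
ee_rot: [-0.001, -0.035, 0.999, -0.0]
contact_force: [-1.7, -0.3, -1.5]
width: 0.0155
gripper_force: 30.7
corners [191, 168] [449, 169]
tilt 0.155 offs mm [ 1.1 -0.1] res [-0.   0.4  0.  -0.4]
0 [array([185., 158.]), array([456., 158.])]
0.14 [array([190., 165.]), array([450., 166.])]
0.275 [array([195., 174.]), array([445., 174.])]
{'position': array([0.551, 0.227, 0.167]), 'contact_force': array([ 0.133,  0.391, -0.976]), 'moment': array([ 0.059,  0.146, -0.014]), 'gripper_force': np.float64(30.685), 'width': np.float64(0.016), 'clock': np.float64(22.8)}
```

```bash
python3 -m creep '[[0.15,0,0,0.006,0],[0.15,0,0,0.011,0],[0.15,0.004,0,0.013,0],[0.15,0.008,0,0.015,0],[0.15,0.012,0,0.017,0],[0.15,0.016,0,0.019,0],[0.15,0.016,0,0.019,0]]' 20
python3 tilt.py | grep -E 'tilt|pos'
```

```text
clock: 23.5
position: [0.5428, 0.2266, 0.1581]
ee_rot: [0.0, -0.035, 0.999, 0.0]
contact_force: [1.5, 0.5, 2.5]
width: 0.0156
gripper_force: 31.3
tilt 0.237 offs mm [ 1.2 -0.1] res [-0.   0.4  0.  -0.4]
{'position': array([0.543, 0.227, 0.158]), 'contact_force': array([ 1.163, -0.127,  2.643]), 'moment': array([ 0.123, -0.45 , -0.055]), 'gripper_force': np.float64(31.33), 'width': np.float64(0.015), 'clock': np.float64(23.55)}
```

```bash
python3 -m creep '[[0.15,0.003,0,0.003,0],[0.15,0.006,0,0.006,0],[0.15,0.009,0,0.009,0],[0.15,0.01,0,0.011,0],[0.15,0.01,0,0.011,0]]' 20
python3 tilt.py | grep -E 'corn|tilt|pos'
```

```text
clock: 24.05
position: [0.5381, 0.2261, 0.1526]
ee_rot: [0.0, -0.035, 0.999, 0.0]
contact_force: [2.2, 0.3, 4.6]
width: 0.0154
gripper_force: 31.7
corners [196, 177] [444, 177]
tilt 0.299 offs mm [ 0.9 -0.1] res [ 0.  -0.1 -0.   0.1]
{'position': array([0.538, 0.226, 0.153]), 'contact_force': array([1.321, 1.609, 4.816]), 'moment': array([ 0.086, -0.506,  0.073]), 'gripper_force': np.float64(31.665), 'width': np.float64(0.016), 'clock': np.float64(24.1)}
```

```bash
python3 -m creep '[[0.15,0.001,0,0.002,0],[0.15,0.002,0,0.004,0],[0.15,0.002,0,0.006,0],[0.15,0.002,0,0.006,0],[0.15,0.002,0,0.006,0]]' 20
python3 tilt.py | grep -E 'corn|tilt|pos'
```

```text
clock: 24.6
position: [0.5379, 0.2261, 0.1503]
ee_rot: [0.001, -0.035, 0.999, 0.0]
contact_force: [2.8, 0.7, 6.8]
width: 0.0159
gripper_force: 32.0
corners [196, 177] [444, 177]
tilt 0.298 offs mm [ 0.9 -0.1] res [ 0.  -0.1 -0.   0.1]
{'position': array([0.538, 0.226, 0.15 ]), 'contact_force': array([ 2.56 , -0.224,  7.528]), 'moment': array([ 0.071, -0.607, -0.005]), 'gripper_force': np.float64(32.007), 'width': np.float64(0.015), 'clock': np.float64(24.65)}
```

```bash
python3 -m creep '[[0.15,0.002,0,0.0005,0],[0.15,0.004,0,0.001,0],[0.15,0.005,0,0.0015,0],[0.15,0.005,0,0.0015,0],[0.15,0.005,0,0.0015,0]]' 20
python3 tilt.py | grep -E 'corn|tilt|pos'
python3 - <<'E'
from h import *
from pf import Rp
for c in('wrist','scene','side'):
  im=eyes.get_image(c)
  for l in('plate_top','tray'):
    for r in eyes.regions_of(c,l)[:1]:
      m=r['mask'].astype(np.uint8); cn=max(cv2.findContours(m,0,2)[0],key=cv2.contourArea)
      print(c,l,round(r['confidence'],2),cv2.approxPolyDP(cv2.convexHull(cn),4,True)[:,0].tolist(),[np.round(q['centre'],1) for q in eyes.place_of(c,l)[:1]])
  cc=np.array([.5515,.2265,.1095]);P=[cc+Rp(.067,.29)@np.array(p) for p in((-.06,-.09,0),(-.06,.09,0),(.06,.09,0),(.06,-.09,0),(0,0,0))]
  print('pred plate',[proj(im,X).round().tolist() for X in P])
  if c=='wrist':
    f=im['frame']
    for col in (230,320,400): print(col,[tuple(int(v) for v in f[r,col]) for r in range(120,200,5)])
E
```

```text
clock: 25.15
position: [0.5355, 0.2259, 0.1496]
ee_rot: [0.001, -0.035, 0.999, 0.0]
contact_force: [2.1, -0.2, 5.9]
width: 0.0156
gripper_force: 32.0
corners [196, 177] [444, 177]
tilt 0.297 offs mm [ 0.9 -0.1] res [ 0.  -0.1 -0.   0.1]
{'position': array([0.536, 0.226, 0.15 ]), 'contact_force': array([ 2.121, -0.096,  6.782]), 'moment': array([-0.016, -0.597, -0.006]), 'gripper_force': np.float64(32.019), 'width': np.float64(0.016), 'clock': np.float64(25.2)}
('wrist', 'scene', 'side') [0.5516 0.2265 0.1083 0.0679 0.2744] 15.0
[[[-0.5, 1.3], [-0.2, 0.5], [0.4, -3.0], [0.3, -2.0], [2.0, 4.1]], [[-0.4, -0.1], [-0.3, 0.3], [-0.8, -0.8], [-3.1, -0.6], [-0.3, 0.5]], [[-0.4, 0.0], [0.1, -0.8], [1.3, -0.2], [-0.2, 0.1], [2.3, 0.7]]]
('wrist', 'scene') [0.5521 0.2264 0.1084 0.064  0.2702] 12.0
('scene', 'side') [0.5511 0.2306 0.1057 0.0881 0.257 ] 3.5
('wrist', 'side') [0.5506 0.2259 0.1093 0.0642 0.2961] 10.7
wrist plate_top 0.71 [[457, 160], [457, 289], [177, 291], [179, 156], [417, 155]] []
wrist tray 0.65 [[445, 178], [445, 283], [325, 329], [300, 326], [196, 283], [197, 177]] [array([3
[... 729 characters left out ...]
202, 209, 211), (202, 209, 211), (200, 206, 209), (142, 136, 134), (202, 209, 215), (202, 209, 215), (203, 210, 216), (139, 128, 133), (202, 116, 161), (119, 60, 78), (74, 46, 48), (65, 42, 39)]
scene plate_top 0.94 [[435, 156], [396, 182], [360, 175]] [array([404., 258.])]
scene tray 0.7 [[427, 152], [394, 175], [366, 170], [397, 144]] [array([398.4, 162.2])]
pred plate [[359.0, 171.0], [400.0, 148.0], [436.0, 152.0], [394.0, 177.0], [397.0, 161.0]]
side plate_top 0.95 [[318, 80], [340, 122], [293, 144], [275, 98]] []
side tray 0.91 [[311, 83], [328, 119], [295, 132], [282, 99]] [array([300.5, 107.4])]
pred plate [[292.0, 140.0], [275.0, 96.0], [316.0, 77.0], [338.0, 119.0], [305.0, 107.0]]
```

```bash
python3 -c "
from h import *
print([(round(q['confidence'],2),np.round(q['centre'])) for q in eyes.place_of('wrist','cast0')[:6]])
s=manip.get_state();print(s['contact_force'],s['gripper_force'],s['clock'])
print(manip.sign_off())"
```

```text
[(0.84, array([406., 210.])), (0.75, array([237., 208.])), (0.55, array([236., 279.]))]
[ 3.05259797 -0.34783067  6.99005275] 32.012502551078796 26.0
the job is handed in; nothing more can be done
None
```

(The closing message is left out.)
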